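Load the bench shaker evenly and set its timer wheel

TASK

Load the bench shaker for its next run: lay the two short, thick profile offcuts flat in its light tray, one in each compartment, so that the tray stays level and in place on its narrow platform. Then roll the ribbed wheel of the timer with a fingertip until the 4 stands in its window. Leave everything else where it is, the longer thin offcut included.

Things in the scene. Friction and masses are not known exactly. Their poses are not given: they have to be found in the camera images.
- wheel (a joint): Angle of the timer's digit wheel, rad: digit k (0 to 7) stands in the window at k x 0.785 (45 degrees a step), 4 at 3.142. Grows as the wheel's top is rolled along the timer's +x (away from the robot); stops just outside 0 and 7. A sprung click holds each digit: pushed past half a step the wheel snaps on to the next. A step takes about 2 to 5 N at the ribs.
- timer: Grey timer fixed to the bench, 160 x 116 mm, 135 mm high over the wheel's ribs. Origin: centre of the underside; x to its back (away from the robot at yaw 0), y to its left. The wheel's axle runs along y, 70 mm above the origin. Left half of the wheel: white drum with digits under a hood (reaching radius 58 mm). Right half: black ribbed drum, bare on top. Left cheek 131 mm high, right cheek 94 mm.
- rib_track (a point): Point above the axle, amid the width of the ribbed drum (y -0.041 to -0.001 in the timer), 135 mm above the bench: height of a rib's tip at the top. The drum between the ribs (radius 49 mm) is 16 mm lower. Eight ribs along the axle, 5 mm thick, reach radius 65 mm; with a digit in the window the nearest two stand 22.5 degrees before and behind the top. Gaps between ribs: 33 mm or more.
- window (a point): Centre of the digit window, the gap in the hood at the top of the timer, on the white drum (radius 50 mm), 120 mm above the bench. It shows one black digit, 24 mm tall, upright as seen from the robot.
- shaker: Bench shaker fixed to the bench: grey base 135 x 105 mm, above it a narrow rubber-topped platform, 80 mm (its x) by 100 mm (its y), 60 mm above the bench. Origin: centre of the underside; x away from the robot at yaw 0.
- tray: Light loose tray of grey plastic (120 g), 206 (x) x 114 (y) x 30 mm high, centred on the shaker's platform, same yaw, overhanging it 63 mm front and back. Walls, floor and a middle partition 3 mm; two compartments 98 (x) x 108 mm (y), centred 51 mm before and behind the origin (centre of the underside). With one offcut only it tips if that lies over 60 mm from the tray's middle.
- offcut_a: Short thick offcut of aluminium slotted profile lying on the bench, 40 mm (its x) x 85 mm (its y, long axis) x 40 mm high, 160 g. Origin: centre of the underside. One of the two to load.
- offcut_b: Short thick offcut of aluminium slotted profile lying on the bench, 45 mm (its x) x 70 mm (its y, long axis) x 45 mm high, 170 g. Origin: centre of the underside. One of the two to load.
- offcut_long: Longer, thinner offcut, 30 mm (its x) x 120 mm (its y) x 30 mm high, lying beside the two short ones. Origin: centre of the underside. Not wanted: leave it.
- tape_roll: Loose roll of tape, 94 mm across, 48 mm high, further back on the bench. Origin: centre of the underside. Leave it.
Mind the look-alikes: they are no part of the job. Leave any orange look-alike of the offcut_a alone.

How it is judged:
By the outcome, as a careful person would: the job done as asked, in the order asked, and still so for the second after the job is handed in, with the robot touching nothing.
It also fails if it takes over 70 s, if anything falls off the work surface, if the arm or the gripper's body presses on something with over 40 N, if the wrist force passes 120 N, or if a joint passes its speed limit or range.

ROBOT

A 7-joint arm with a two-finger parallel gripper is mounted at the origin on a cart in front of the work surface, level with it; the furniture and walls round the work are solid. World frame = base frame: x ahead of the robot, y to its left, z up, the work surface at z = 0. Lengths are in mm, angles in rad, forces in N, time in s.
With the tool pointing down it reaches from about 350 to 900 mm from the base axis. Payload 8.1 kg.
Tool frame: the origin (TCP) lies midway between the tips of the shut fingers; the grasp point (between the pads) lies 19 mm behind it (ctrl.grasp_offset is the distance from the TCP to the grasp point, in mm); z points along the fingers, y is the direction in which the jaws open and shut (so a half turn about z gives the same grasp; the last joint's range is limited). The gripper opens to 85 mm and grips with 20 to 120 N. Pads are 22 mm wide; open, the fingers measure 114 mm over their backs; the gripper's body (76 mm by 85 mm) begins 54 mm behind the grasp point. The pads swing forward as they close: fully open they stand 13 mm farther back than shut.
Start: joints at [-1.233, 0.434, 0.025, 1.573, -0.012, 1.134, -0.075], TCP at [266.692, 565.258, 231.323] pointing down, gripper open.
Joint ranges: [-2.62, 2.62], [-0.44, 2.09], [-1.27, 1.32], [0.08, 2.57], [-1.32, 4.46], [0.12, 2], [-2.74, 2.74]. Speed limits (rad/s): [2.22, 2.22, 3.01, 3.01, 3.14, 3.14, 3.14].

INTERFACE

Orientations are given as a unit quaternion [w, x, y, z].
In Python, from rig import ctrl gives the robot as it stands.
- The arm moves only by the tool servo_tool, never from a script. Its argument "targets" is one flat list of numbers, 5 for each row, row after row: the finger opening in cm, from 0 to 8.54, then the shift along the tool's x, y, z in cm, then the turn about the tool's z in rad. A call has exactly 8 rows; each row is the pose to reach, as a shift and turn from the pose commanded when the call began, along the tool's axes at that moment; what a row does not reach only later rows make up. A row lasts 1/8 s, in which the tool goes at most 62.5 mm and 10.7 degrees, less where a joint would pass 70% of its speed; a pose out of reach is approached as far as the arm can. A call with a gripper value outside its range is refused whole. The fingers move at their own pace and stop on an object; "grip_force" is the grip in N (left out, the last holds). Time passes only in rows, so rows that repeat a pose let the fingers close, or fill a call up. It gives the time, the measured TCP pose, the force and the opening at its end, in the units of the state.
- ctrl.observe(): the state, without advancing time (a new reading comes with each control period).
- ctrl.get_image(name): name is "scene" or "top" or "wrist"; returns a dict with "img" (400x640x3 uint8, red, green, blue), "fx", "fy", "cx", "cy" (pixels), "world_from_camera" (4x4, takes a point from camera to world coordinates); the wrist camera has in their place "mount" (4x4, takes a point from camera to tool coordinates, whose origin is the TCP and whose axes are the flange's). Camera axes: x right, y down, z forward; pixel columns grow to the right and rows downward; lengths in mm; the calibration is good to about 2 mm. A picture is of the moment at which its call begins: read the wrist's pose just before it. There is no depth.
- ctrl.finish_job(): hands the job in, once; it reports no verdict.
The state is a dict: "clock": time; "q": joint angles; "dq": joint speeds; "effort": joint torques, N m; "position": TCP position; "tcp_rot": TCP orientation; "ft_force": force on the tool from outside, world axes, zero at the start; "torque": the same for the moment, N m; "width": finger opening in mm.
Only numpy, scipy, OpenCV 4.12 (cv2) and the standard library are available. Lean on these libraries where they do the work, as an engineer would, in place of code of your own. Each camera call takes 0.05 s, during which the arm holds its last target.

## Working session

There is one attempt and no reset: what is moved stays moved. The work goes in short steps, Python scripts to look and compute and a tool call to move; the robot and the scene stay as the last step left them, time stands still between calls to the robot, and variables do not carry over. Pictures are saved under pics/ and viewed, and the job is handed in when it is done.

Besides the shell and the picture viewer there is one more tool, called after "Call:" as a command line: name --argument value ..., lists and objects as JSON in quotes. servo_tool: Moves the arm, as the interface text tells. Its arguments: {"type":"object","properties":{"targets":{"type":"array"},"grip_force":{"type":"number"}},"required":["targets"]}

```bash
mkdir -p pics; ls; python3 - <<'E'
from rig import ctrl
import cv2,numpy as np
s=ctrl.observe();print(s['clock'],s['position'],s['tcp_rot'],s['ft_force'],s['width'])
for n in("scene","top","wrist"):
    d=ctrl.get_image(n);cv2.imwrite(f"pics/{n}0.png",d['img'][:,:,::-1])
    print(n,d['fx'],d['fy'],d['cx'],d['cy'],np.round(d.get('world_from_camera',d.get('mount')),3).tolist())
E
```

```text
pics
0.0 [266.51478666 564.77287804 230.52609763] [-8.63941312e-05  2.18632006e-01  9.75807066e-01 -7.79768064e-04] [ 0.40881266  0.56024892 -0.39715609] 85.4923247072833
scene 456.0947725561836 456.0947725561836 325.9035681662183 197.26878725578865 [[0.438, -0.396, 0.807, -524.346], [-0.899, -0.206, 0.387, -547.333], [0.014, -0.895, -0.446, 686.213], [0.0, 0.0, 0.0, 1.0]]
top 378.04678518992415 378.04678518992415 319.7567674344603 196.5396217524895 [[-0.018, -0.987, 0.159, 388.3], [-1.0, 0.022, 0.019, -43.062], [-0.022, -0.159, -0.987, 950.827], [0.0, 0.0, 0.0, 1.0]]
wrist 360.0058175796052 360.0058175796052 319.3549375694515 193.40041002520624 [[-0.001, -0.951, -0.31, 79.72], [1.0, -0.001, -0.0, -0.28], [-0.0, -0.31, 0.951, -142.891], [0.0, 0.0, 0.0, 1.0]]
```

View pics/scene0.png

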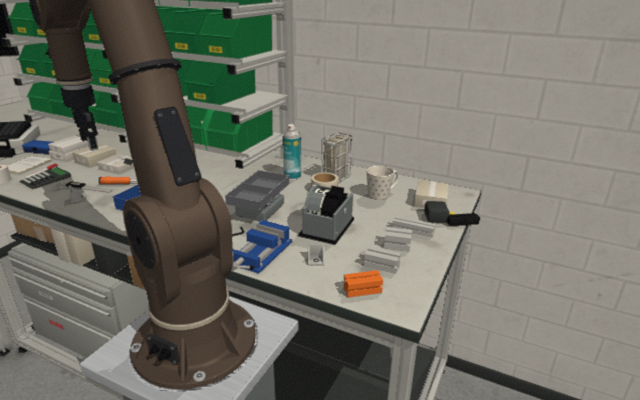

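View pics/top0.png

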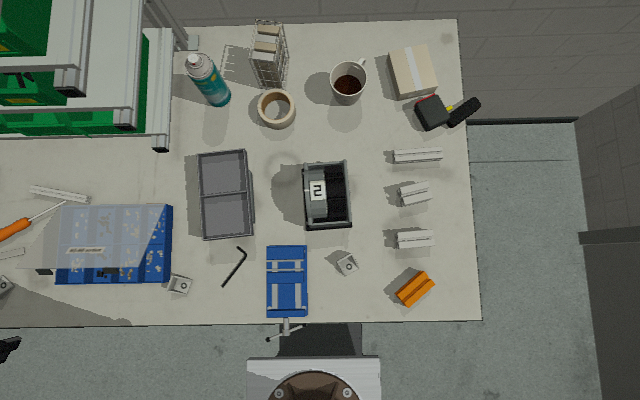

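View pics/wrist0.png

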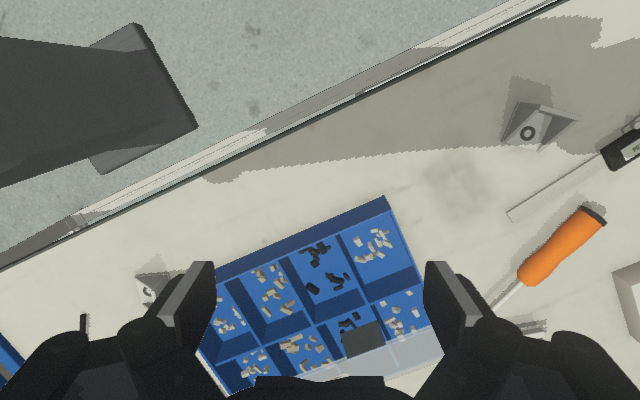

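```bash
cat > h.py <<'E'
from rig import ctrl
import cv2,numpy as np
from scipy.spatial.transform import Rotation as R
def Rm(q): return R.from_quat([q[1],q[2],q[3],q[0]]).as_matrix()
def grab(name,fn=None):
    s=ctrl.observe(); d=ctrl.get_image(name)
    if name=='wrist':
        T=np.eye(4);T[:3,:3]=Rm(s['tcp_rot']);T[:3,3]=s['position'];d['W']=T@np.array(d['mount'])
    else: d['W']=np.array(d['world_from_camera'])
    if fn: cv2.imwrite('pics/'+fn,d['img'][:,:,::-1])
    return d
def ray(d,u,v):
    r=d['W'][:3,:3]@np.array([(u-d['cx'])/d['fx'],(v-d['cy'])/d['fy'],1.]);return d['W'][:3,3],r/np.linalg.norm(r)
def onz(d,u,v,z):
    c,r=ray(d,u,v);return c+r*(z-c[2])/r[2]
def proj(d,p):
    c=d['W'][:3,:3].T@(np.array(p)-d['W'][:3,3]);return d['fx']*c[0]/c[2]+d['cx'],d['fy']*c[1]/c[2]+d['cy']
def tri(*o):
    A=np.zeros((3,3));b=np.zeros(3)
    for d,u,v in o:
        c,r=ray(d,u,v);P=np.eye(3)-np.outer(r,r);A+=P;b+=P@c
    x=np.linalg.solve(A,b);return x,[np.linalg.norm((np.eye(3)-np.outer(ray(d,u,v)[1],ray(d,u,v)[1]))@(x-ray(d,u,v)[0])) for d,u,v in o]
def crop(img,x,y,w,h,k,fn): cv2.imwrite('pics/'+fn,cv2.resize(img[y:y+h,x:x+w,::-1],None,fx=k,fy=k,interpolation=cv2.INTER_CUBIC))
E
python3 - <<'E'
from h import *
d=grab('top');s=grab('scene')
crop(d['img'],375,140,90,180,3.3,'t_off.png')
crop(d['img'],185,140,180,110,4.4,'t_tray.png')
crop(s['img'],215,150,230,150,3.4,'s_off.png')
for u,v in((418,155),(413,194),(414,239),(415,289),(225,194),(327,195)):print(u,v,onz(d,u,v,40).round())
E
```

```text
418 155 [ 634. -270.   40.]
413 194 [ 536. -252.   40.]
414 239 [ 428. -248.   40.]
415 289 [ 312. -244.   40.]
225 194 [547. 207.  40.]
327 195 [539. -43.  40.]
```

View pics/t_off.png

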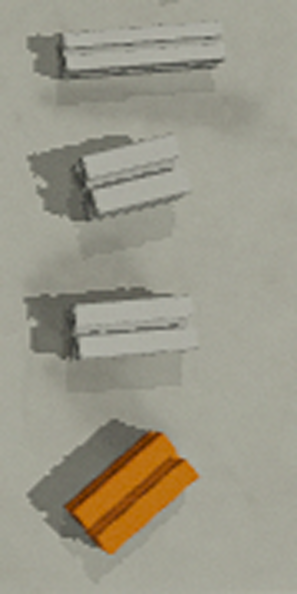

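View pics/t_tray.png

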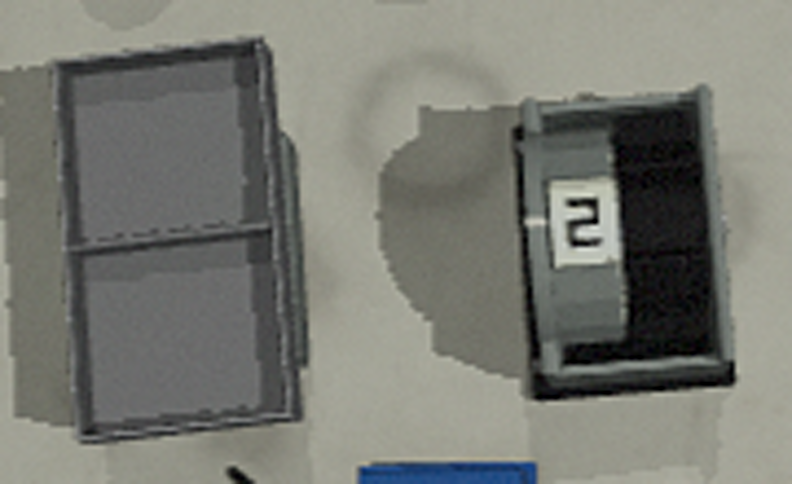

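View pics/s_off.png

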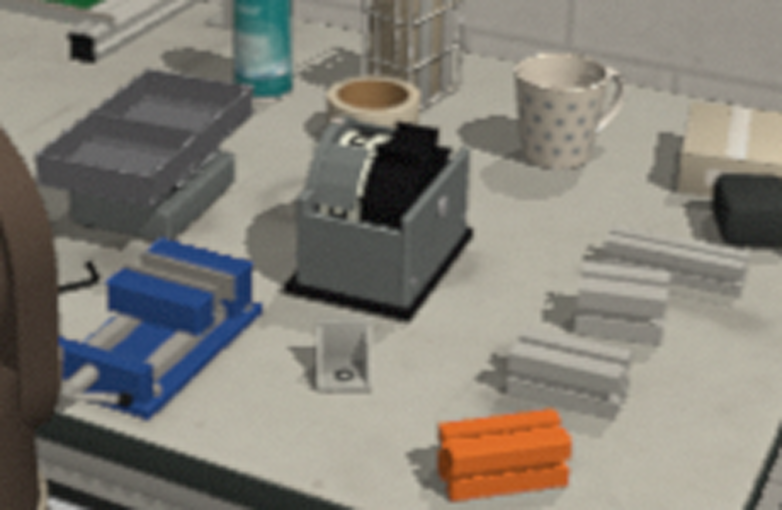

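Call:
servo_tool --targets '[8.5, -3.5, -3.5, -0.4, 0.07, 8.5, -7, -7, -0.8, 0.14, 8.5, -10.5, -10.5, -1.2, 0.21, 8.5, -14, -14, -1.6, 0.28, 8.5, -17.5, -17.5, -2, 0.35, 8.5, -21, -21, -2.4, 0.42, 8.5, -24.5, -24.5, -2.8, 0.5, 8.5, -28, -28, -3, 0.57]'

```text
clock: 1.25
position: [400.8, 191.0, 261.7]
tcp_rot: [0.0, 0.485, 0.874, 0.0]
ft_force: [0.7, 0.7, -0.0]
width: 84.7
```

```bash
cat >> h.py <<'E'
def delta(goal,th=None):
    s=ctrl.observe();M=Rm(s['tcp_rot']);p=np.array(s['position'])
    t=np.degrees(np.arctan2(M[1,0],M[0,0]))
    print('clk %.2f'%s['clock'],'pos',p.round(1),'th %.2f'%t,'F',np.round(s['ft_force'],1),'w %.1f'%s['width'],'zax',M[:,2].round(4))
    if goal is not None:
        print('shift cm',(M.T@(np.array(goal)-p)/10).round(2),'turn',None if th is None else round(np.radians((t-th+180)%360-180),3))
E
python3 - <<'E'
from h import *
d=grab('wrist','w1.png')
delta([480,-270,260],90)
print(ctrl.observe()['q'].round(2))
np.save('w1.npy',d['W'])
E
```

```text
clk 1.30 pos [403.  184.4 261.9] th 121.35 F [ 1.4 -6.9 -0.1] w 84.9 zax [ 0.0015 -0.0018 -1.    ]
shift cm [-42.81 -17.06   0.29] turn 0.547
[-0.82  0.1   0.3   1.96 -0.03  1.08  0.04]
```

View pics/w1.png

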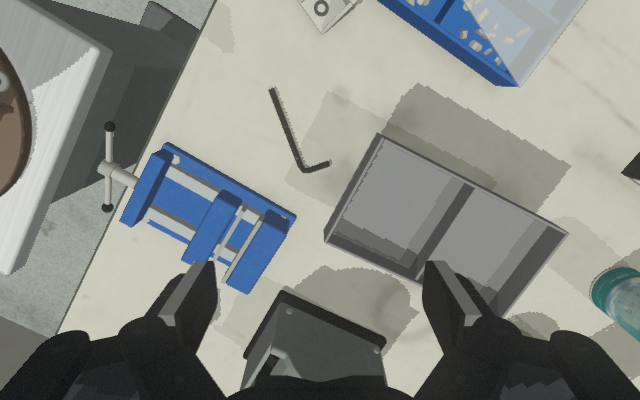

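Call:
servo_tool --targets '[8.5, -5.5, -2.2, 0, 0.07, 8.5, -11, -4.4, 0, 0.14, 8.5, -16.5, -6.6, 0, 0.21, 8.5, -22, -8.8, 0, 0.28, 8.5, -27.5, -11, 0, 0.35, 8.5, -33, -13.2, 0, 0.42, 8.5, -38, -15.2, 0, 0.5, 8.5, -43, -17, 0.3, 0.55]'

```text
clock: 2.3
position: [485.2, -263.6, 258.5]
tcp_rot: [0.0, 0.704, 0.71, 0.0]
ft_force: [0.9, -0.0, 0.6]
width: 85.3
```

```bash

python3 - <<'E'
from h import *
d=grab('wrist')
d=grab('wrist','w2.png')
delta([480,-270,260],90)
print(ctrl.observe()['q'].round(2))
np.save('w2.npy',d['W'])
E
```

```text
clk 2.40 pos [ 484.2 -268.   258.2] th 90.11 F [-0.2  0.   1. ] w 85.2 zax [-4.0e-04 -3.9e-03 -1.0e+00]
shift cm [-0.2  -0.42 -0.18] turn 0.002
[-0.13  0.34  0.72  1.75 -0.24  1.14  0.67]
```

View pics/w2.png

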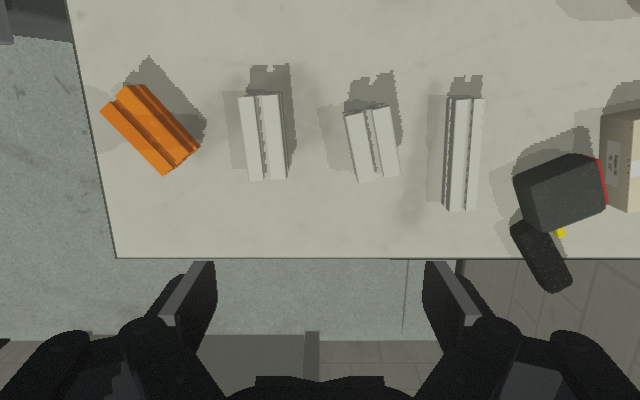

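```bash

python3 - <<'E'
from h import *
d=grab('wrist');t=grab('top')
def rects(img,x0,y0,x1,y1,thr):
    g=cv2.cvtColor(img,cv2.COLOR_RGB2HSV);
    lab=cv2.cvtColor(img,cv2.COLOR_RGB2LAB).astype(int)
    # bench is warm (b high), aluminium is neutral
    sub=img[y0:y1,x0:x1]
    return sub
for u,v in((265,137),(250,137),(277,137),(220,200),(372,143),(350,150)):print('w',u,v,d['img'][v,u])
for u,v in((410,234),(413,242),(380,270),(413,189),(413,198)):print('t',u,v,t['img'][v,u])
crop(d['img'],230,50,260,170,3,'w2c.png')
cv2.imwrite('pics/w2raw.png',d['img'][:,:,::-1])
E
```

```text
w 265 137 [166 166 154]
w 250 137 [180 179 168]
w 277 137 [181 180 169]
w 220 200 [172 174 159]
w 372 143 [125 124 114]
w 350 150 [117 117 107]
t 410 234 [198 199 188]
t 413 242 [199 201 189]
t 380 270 [190 190 179]
t 413 189 [193 195 184]
t 413 198 [196 195 185]
```

View pics/w2c.png

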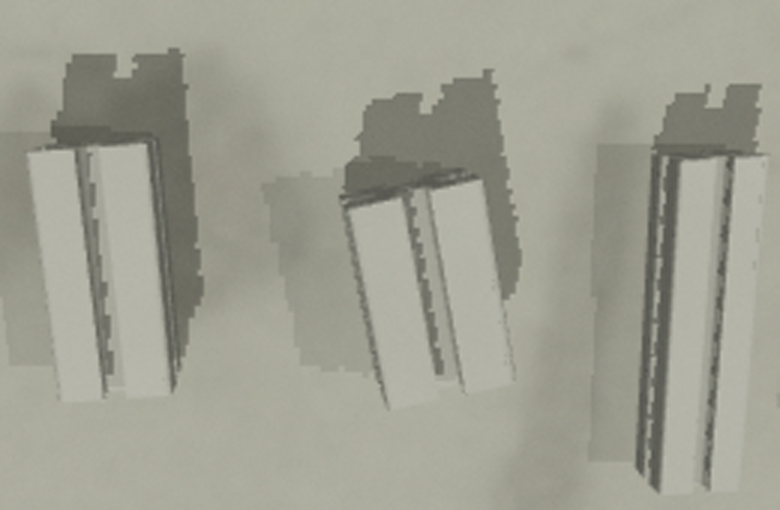

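```bash

python3 - <<'E'
from h import *
d=grab('wrist');t=grab('top')
delta(None)
W={'a':[(28,152),(150,141),(172,394),(60,402)],'b':[(347,209),(482,179),(515,380),(388,409)]}
T={'a':[(76,358),(76,305),(190,295),(197,347)],'b':[(98,216),(80,158),(175,135),(190,190)]}
for k,h in(('a',40),('b',45)):
    P=[];Q=[];S=[]
    for (X,Y),(x,y) in zip(W[k],T[k]):
        w=(d,230+(X+.5)/3-.5,50+(Y+.5)/3-.5);tt=(t,375+(x+.5)/3.3-.5,140+(y+.5)/3.3-.5)
        p,r=tri(w,tt);P.append(p);Q.append(onz(*w,h));S.append(onz(*tt,h))
        print(k,p.round(1),np.round(r,1))
    for n,Q_ in(('tri',P),('wrist',Q),('top',S)):
        Q_=np.array(Q_);c=Q_.mean(0);ax=(Q_[0]+Q_[1]-Q_[2]-Q_[3])/2;wx=(Q_[1]+Q_[2]-Q_[0]-Q_[3])/2
        print(k,n,c.round(1),'len %.1f wid %.1f'%(np.linalg.norm(ax[:2]),np.linalg.norm(wx[:2])),'ang long %.1f, wid+90 %.1f'%(np.degrees(np.arctan2(ax[1],ax[0])),90+np.degrees(np.arctan2(wx[1],wx[0]))))
E
```

```text
clk 2.60 pos [ 484.9 -260.8  258.1] th 90.66 F [ 1.   0.4 -0.2] w 85.2 zax [-4.e-04  1.e-03 -1.e+00]
a [ 406.9 -206.4   48.5] [0.5 0.5]
a [ 445.3 -204.    61.4] [3. 3.]
a [ 450.3 -290.8   38.7] [2.5 2.5]
a [ 412.6 -291.3   46.7] [2.3 2.3]
a tri [ 428.8 -248.1   48.8] len 86.0 wid 38.1 ang long 93.6, wid+90 92.2
a wrist [ 427.9 -247.    40. ] len 84.9 wid 39.5 ang long 93.8, wid+90 95.0
a top [ 428.8 -251.9   40. ] len 85.1 wid 37.8 ang long 94.0, wid+90 90.5
b [ 504.8 -219.7   85.2] [1.4 1.4]
b [ 544.8 -210.3   84.3] [0.3 0.3]
b [ 567.7 -284.2   45.8] [3.8 3.8]
b [ 530.  -303.1   13.4] [2.7 2.7]
b tri [ 536.8 -254.3   57.2] len 82.3 wid 41.3 ang long 107.0, wid+90 110.0
b wrist [ 538.4 -252.1   45. ] len 69.2 wid 44.2 ang long 103.4, wid+90 103.4
b top [ 538.9 -257.9   45. ] len 71.2 wid 43.3 ang long 103.5, wid+90 102.8
```

```bash

python3 - <<'E'
from h import *
for i in range(5):
    s=ctrl.observe();print(s['clock'],s['position'].round(2),s['tcp_rot'].round(4),s['dq'].round(3)); 
    if i<4: d=grab('wrist',f'w2_{i}.png')
a=cv2.imread('pics/w2_0.png',0);b=cv2.imread('pics/w2_3.png',0);c=cv2.imread('pics/w2.png',0)
print(cv2.phaseCorrelate(np.float32(a[50:250]),np.float32(b[50:250])),cv2.phaseCorrelate(np.float32(c[50:250]),np.float32(b[50:250])))
delta([428,-249,140],94)
E
```

```text
2.6 [ 484.88 -260.8   258.07] [-5.000e-04  7.030e-01  7.112e-01  2.000e-04] [-0.015 -0.012 -0.004  0.005 -0.001  0.     0.002]
2.65 [ 484.97 -260.56  258.2 ] [-4.000e-04  7.028e-01  7.114e-01  3.000e-04] [-0.006 -0.006  0.001  0.001 -0.001 -0.     0.003]
2.7 [ 485.05 -260.5   258.34] [-3.000e-04  7.027e-01  7.115e-01  4.000e-04] [-0.002 -0.003  0.003 -0.003  0.    -0.001  0.002]
2.75 [ 485.06 -260.61  258.41] [-2.000e-04  7.028e-01  7.114e-01  4.000e-04] [ 0.     0.     0.003 -0.002  0.    -0.     0.001]
2.8 [ 485.07 -260.81  258.46] [-1.000e-04  7.028e-01  7.113e-01  4.000e-04] [ 0.005  0.001  0.005 -0.004 -0.     0.001  0.   ]
((-0.4368505535582017, 0.05494126040763092), 0.9831117388010026) ((-1.7543671573450865, 13.081759827129787), 0.4212199414372444)
clk 2.80 pos [ 485.1 -260.8  258.5] th 90.69 F [-0.8  0.3 -0.4] w 85.5 zax [ 5.e-04  7.e-04 -1.e+00]
shift cm [ 1.24 -5.7  11.84] turn -0.058
```

Call:
servo_tool --targets '[8.5, 0.3, -1.4, 2.9, -0.015, 8.5, 0.6, -2.8, 5.9, -0.03, 8.5, 0.9, -4.2, 8.8, -0.045, 8.5, 1.2, -5.3, 11, -0.058, 8.5, 1.2, -5.7, 11.8, -0.058, 8.5, 1.2, -5.7, 11.8, -0.058, 8.5, 1.2, -5.7, 11.8, -0.058, 8.5, 1.2, -5.7, 11.8, -0.058]'

```text
clock: 3.8
position: [428.5, -250.9, 141.0]
tcp_rot: [0.001, 0.683, 0.731, 0.0]
ft_force: [-0.0, 0.2, -0.0]
width: 84.7
```

```bash

python3 - <<'E'
from h import *
delta(None)
d=grab('wrist','w3.png');np.save('w3.npy',d['W']);delta(None)
c=cv2.imread('pics/w2_3.png')[:,:,::-1]
crop(c,230,50,260,170,3,'w2d.png')
crop(d['img'],200,80,260,190,3,'w3c.png')
E
```

```text
clk 3.80 pos [ 428.5 -250.9  141. ] th 93.91 F [-0.   0.2 -0. ] w 84.7 zax [ 1.4e-03 -5.0e-04 -1.0e+00]
clk 3.85 pos [ 428.3 -250.8  140.9] th 93.91 F [ 0.5  0.4 -1. ] w 84.8 zax [ 1.2e-03 -4.0e-04 -1.0e+00]
```

View pics/w2d.png

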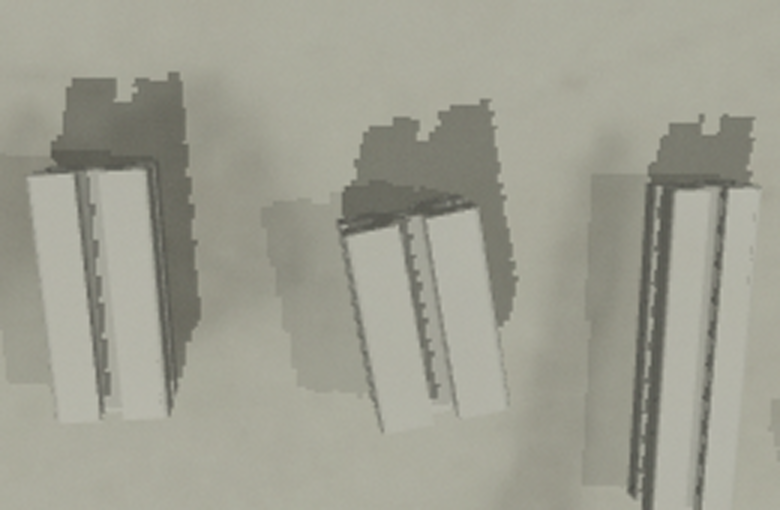

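View pics/w3c.png

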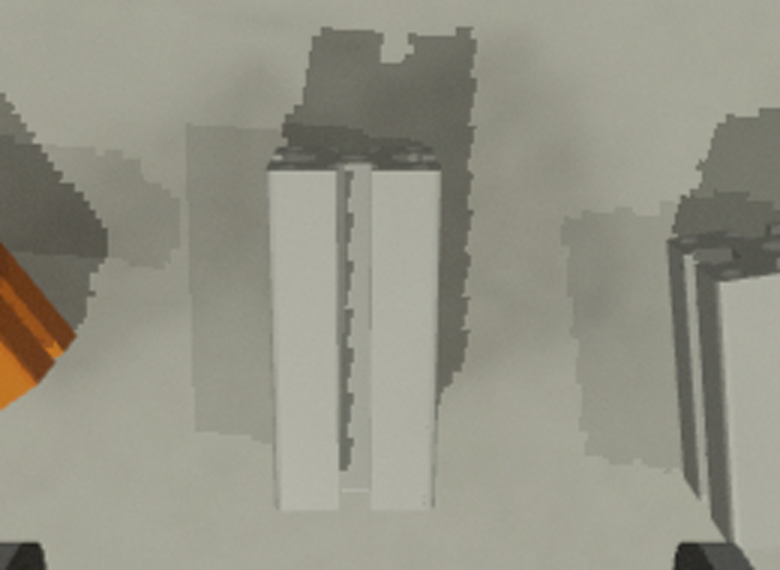

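View pics/w3.png

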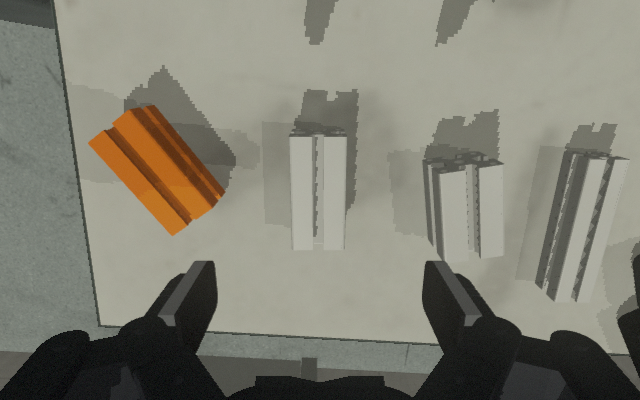

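```bash

python3 - <<'E'
from h import *
d=grab('wrist');t=grab('top')
M=np.array(d['mount'])
T=np.eye(4);T[:3,:3]=Rm([-2.000e-04,7.028e-01,7.114e-01,4.000e-04]);T[:3,3]=[485.06,-260.61,258.41]
d2=dict(d);d2['W']=T@M
d3=dict(d);d3['W']=np.load('w3.npy')
W={'a':[(28,177),(148,167),(170,416),(58,423)],'b':[(343,235),(478,207),(510,408),(383,433)]}
V={'a':[(270,171),(440,170),(435,510),(279,511)],'b':[(720,282),(912,255),(912,525),(738,543)]}
T={'a':[(76,358),(76,305),(190,295),(197,347)],'b':[(98,216),(80,158),(175,135),(190,190)]}
for k,h in(('a',40),('b',45)):
    P=[];Q=[];S=[];U=[]
    for (X,Y),(x,y),(a,b) in zip(W[k],T[k],V[k]):
        w=(d2,230+(X+.5)/3-.5,50+(Y+.5)/3-.5);tt=(t,375+(x+.5)/3.3-.5,140+(y+.5)/3.3-.5);v=(d3,200+(a+.5)/3-.5,80+(b+.5)/3-.5)
        p,r=tri(w,v);P.append(p);Q.append(onz(*w,h));S.append(onz(*tt,h));U.append(onz(*v,h))
        print(k,p.round(1),np.round(r,1))
    for n,Q_ in(('tri',P),('w2',Q),('w3',U),('top',S)):
        Q_=np.array(Q_);c=Q_.mean(0);ax=(Q_[0]+Q_[1]-Q_[2]-Q_[3])/2;wx=(Q_[1]+Q_[2]-Q_[0]-Q_[3])/2
        print(k,n,c.round(1),'len %.1f wid %.1f'%(np.linalg.norm(ax[:2]),np.linalg.norm(wx[:2])),'ang long %.1f, wid+90 %.1f'%(np.degrees(np.arctan2(ax[1],ax[0])),90+np.degrees(np.arctan2(wx[1],wx[0]))))
delta([428.5,-248.5,10],94.3)
E
```

```text
a [ 405.4 -212.2   39.9] [0.1 0.1]
a [ 444.1 -209.3   37.1] [0.4 0.4]
a [ 450.3 -293.5   40.8] [0.2 0.2]
a [ 411.4 -296.    41.9] [0. 0.]
a tri [ 427.8 -252.8   39.9] len 84.2 wid 38.9 ang long 94.1, wid+90 94.0
a w2 [ 427.8 -252.8   40. ] len 84.8 wid 39.5 ang long 93.9, wid+90 94.8
a w3 [ 427.7 -253.1   40. ] len 85.1 wid 38.7 ang long 94.1, wid+90 94.2
a top [ 428.8 -251.9   40. ] len 85.1 wid 37.8 ang long 94.0, wid+90 90.5
b [ 508.3 -228.9   48.3] [0. 0.]
b [ 552.  -220.1   44.8] [0.4 0.4]
b [ 568.3 -288.4   43.4] [0.2 0.2]
b [ 525.1 -296.6   44.7] [0.9 0.9]
b tri [ 538.4 -258.5   45.3] len 70.0 wid 44.3 ang long 103.7, wid+90 101.0
b w2 [ 538.3 -258.5   45. ] len 69.9 wid 44.5 ang long 103.2, wid+90 102.4
b w3 [ 538.5 -258.4   45. ] len 68.4 wid 43.0 ang long 103.2, wid+90 101.4
b top [ 538.9 -257.9   45. ] len 71.2 wid 43.3 ang long 103.5, wid+90 102.8
clk 3.95 pos [ 428.  -250.8  140.6] th 93.90 F [0.3 0.2 0.4] w 85.1 zax [ 6.e-04 -2.e-04 -1.e+00]
shift cm [ 0.22  0.06 13.06] turn -0.007
```

Call:
servo_tool --targets '[8.5, -0.2, 0, 3, 0, 8.5, -0.2, 0, 7, 0, 8.5, -0.2, 0, 10.5, 0, 8.5, -0.2, 0, 13, 0, 8.5, -0.2, 0, 13.4, 0, 8.5, -0.2, 0, 13.4, 0, 3, -0.2, 0, 13.4, 0, 3, -0.2, 0, 13.4, 0]' --grip_force 50

```text
clock: 4.95
position: [428.4, -252.8, 7.1]
tcp_rot: [0.001, 0.683, 0.731, 0.0]
ft_force: [0.3, -0.4, 0.2]
width: 51.3
```

Call:
servo_tool --targets '[3, 0, 0, 0, 0, 3, 0, 0, 0, 0, 3, 0, 0, 0, 0, 3, 0, 0, 0, 0, 3, 0, 0, -1, 0, 3, 0, 0, -3, 0, 3, 0, 0, -6, 0, 3, 0, 0, -10, 0]'

```text
clock: 5.95
position: [427.0, -252.3, 107.2]
tcp_rot: [-0.001, 0.683, 0.731, -0.0]
ft_force: [0.7, -0.0, -1.4]
width: 39.3
```

```bash

python3 - <<'E'
from h import *
d=grab('wrist','w4.png');t=grab('top','t4.png')
delta([545,170,200],94)
E
```

```text
clk 6.05 pos [ 429.5 -253.9  110. ] th 93.87 F [ 0.2 -1.  -2. ] w 39.3 zax [ 0.0054 -0.002  -1.    ]
shift cm [41.49 14.43 -9.02] turn -0.002
```

View pics/w4.png

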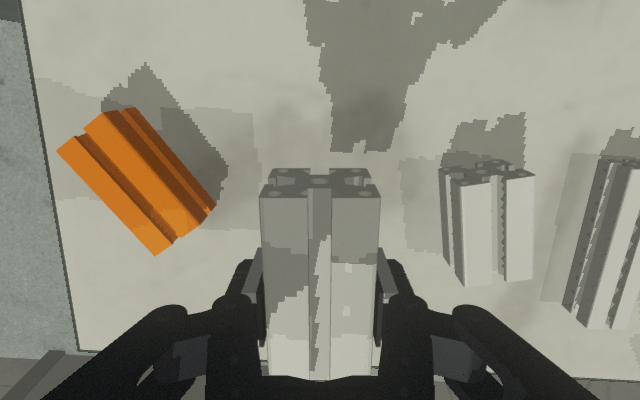

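Call:
servo_tool --targets '[3, 1, 0.4, -5, 0, 3, 4, 1.6, -9, 0, 3, 9, 3.6, -12, 0, 3, 15, 6, -13, 0, 3, 21, 8.4, -13, 0, 3, 27, 10.8, -13, 0, 3, 32, 12.8, -13, 0, 3, 35.5, 14, -13, 0]'

```text
clock: 7.05
position: [543.2, 114.8, 235.7]
tcp_rot: [-0.0, 0.681, 0.732, -0.0]
ft_force: [-0.3, -0.9, -1.4]
width: 39.7
```

Call:
servo_tool --targets '[3, 0, 0, 0, 0, 3, 0, 0, 0, 0, 3, 0, 0, 0, 0, 3, 0, 0, 0, 0, 3, 0, 0, 0, 0, 3, 0, 0, 0, 0, 3, 0, 0, 0, 0, 3, 0, 0, 0, 0]'

```text
clock: 8.05
position: [543.4, 111.0, 236.3]
tcp_rot: [-0.0, 0.683, 0.731, 0.0]
ft_force: [0.1, 0.4, -2.1]
width: 39.2
```

```bash

python3 - <<'E'
from h import *
delta(None)
d=grab('wrist','w5.png');np.save('w5.npy',d['W'])
delta(None)
crop(d['img'],150,40,340,260,2.3,'w5c.png')
t=grab('top');crop(t['img'],185,140,80,110,5,'t5c.png')
E
```

```text
clk 8.05 pos [543.4 111.  236.3] th 93.89 F [ 0.1  0.4 -2.1] w 39.2 zax [ 0.  0. -1.]
clk 8.10 pos [543.4 111.1 236.3] th 93.89 F [-0.7 -0.5 -1.6] w 39.4 zax [-0. -0. -1.]
```

View pics/w5.png

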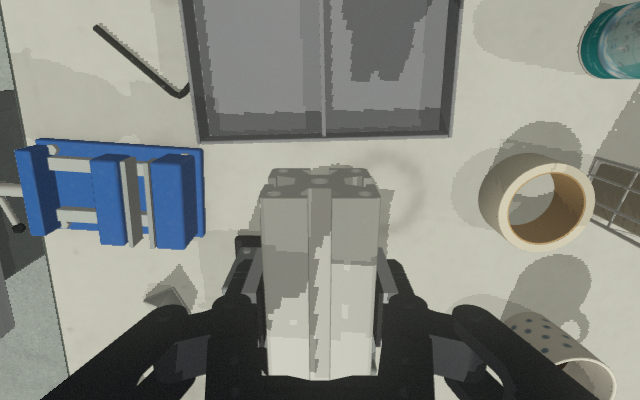

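View pics/w5c.png

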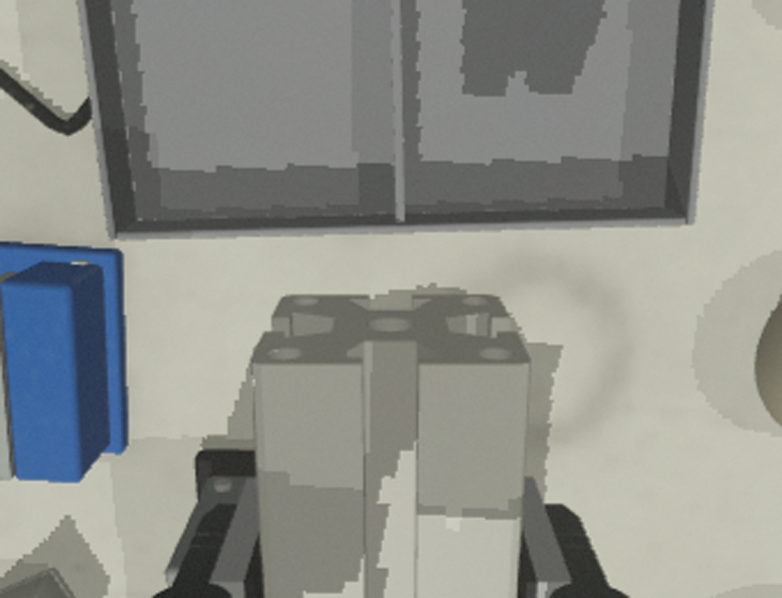

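View pics/t5c.png

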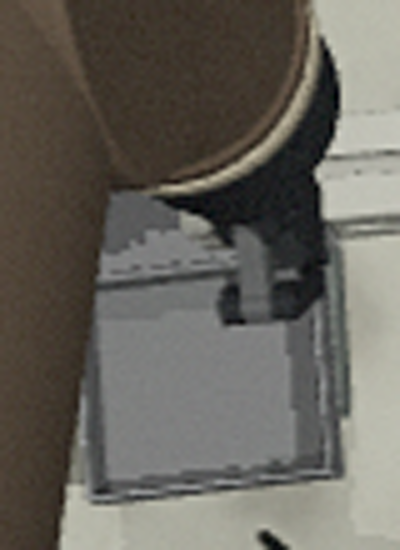

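```bash

python3 - <<'E'
from h import *
d=grab('wrist');d['W']=np.load('w5.npy');t=grab('top')
w=[(d,150+(x+.5)/2.3-.5,40+(y+.5)/2.3-.5) for x,y in((115,238),(693,222))]
tt=[(t,185+(x+.5)/4.4-.5,140+(y+.5)/4.4-.5) for x,y in((300,418),(265,38),(53,62),(80,440))]
for i in range(2):
    print(tri(w[i],tt[i]),onz(*w[i],90).round(1))
Q=np.array([onz(*o,90) for o in tt]);print(Q.round(1),Q.mean(0).round(1))
ax=(Q[1]+Q[2]-Q[0]-Q[3])/2;wy=(Q[2]+Q[3]-Q[0]-Q[1])/2
print(np.linalg.norm(ax),np.linalg.norm(wy),np.degrees(np.arctan2(ax[1],ax[0])),np.degrees(np.arctan2(-wy[0],wy[1])))
a=onz(*w[0],90);b=onz(*w[1],90);e=(b-a);L=np.linalg.norm(e);e/=L;n=np.array([-e[1],e[0],0])
c=(a+b)/2+n*57
print('wrist: L',L,'yaw',np.degrees(np.arctan2(e[1],e[0])),'c',c.round(1))
for s in(-51,51):print(s,(c+e*s).round(1))
E
```

```text
(array([442.50737309, 130.03504148,  81.62002969]), [np.float64(0.8013350174722336), np.float64(0.8013350174721982)]) [444.6 132.3  90. ]
(array([649.08518867, 150.45125912,  82.19160375]), [np.float64(0.07382207359540126), np.float64(0.0738220735952383)]) [646.2 151.5  90. ]
[[442.5 127.8  90. ]
 [646.7 148.7  90. ]
 [636.2 263.1  90. ]
 [433.4 242.2  90. ]] [539.7 195.4  90. ]
204.49437978451388 114.8207594140314 5.864708300261892 4.897247274427534
wrist: L 202.54245237763536 yaw 5.454770435118808 c [540.  198.6  90. ]
-51 [489.2 193.8  90. ]
51 [590.8 203.5  90. ]
```

```bash

python3 - <<'E'
from h import *
delta([590.5,201.5,190],95.4)
E
```

```text
clk 8.25 pos [543.4 111.1 236.3] th 93.90 F [-0.  0. -2.] w 39.5 zax [ 0.  0. -1.]
shift cm [8.7  5.32 4.63] turn -0.026
```

Call:
servo_tool --targets '[3, 2.5, 1.5, 1.3, -0.01, 3, 5.5, 3, 2.6, -0.02, 3, 8, 4.7, 4, -0.026, 3, 8.7, 5.3, 4.6, -0.026, 3, 8.7, 5.3, 4.6, -0.026, 3, 8.7, 5.3, 4.6, -0.026, 3, 8.7, 5.3, 4.6, -0.026, 3, 8.7, 5.3, 4.6, -0.026]'

```text
clock: 9.25
position: [590.4, 201.0, 190.9]
tcp_rot: [0.0, 0.673, 0.739, 0.0]
ft_force: [-0.6, -0.4, -1.5]
width: 39.4
```

```bash

python3 - <<'E'
from h import *
delta(None)
d=grab('wrist','w6.png');np.save('w6.npy',d['W'])
delta(None)
E
```

```text
clk 9.25 pos [590.4 201.  190.9] th 95.34 F [-0.6 -0.4 -1.5] w 39.4 zax [ 7.e-04  5.e-04 -1.e+00]
clk 9.30 pos [590.4 201.1 190.7] th 95.35 F [-0.3  0.2 -2. ] w 39.3 zax [ 5.e-04  4.e-04 -1.e+00]
```

View pics/w6.png

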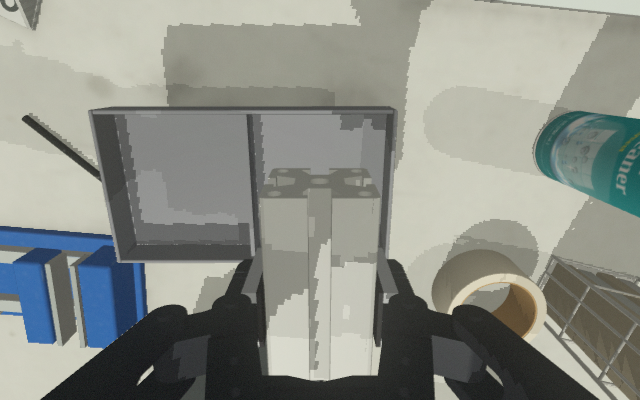

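```bash

python3 - <<'E'
from h import *
c=cv2.imread('pics/w6.png')[:,:,::-1]
crop(c,80,90,70,50,7,'w6l.png');crop(c,350,90,70,50,7,'w6r.png');crop(c,230,90,60,60,7,'w6m.png');crop(c,90,230,70,50,7,'w6b.png')
ims=[cv2.copyMakeBorder(cv2.imread(f'pics/w6{k}.png'),0,420-cv2.imread(f'pics/w6{k}.png').shape[0],0,0,0) for k in 'lrb']
a=[cv2.imread(f'pics/w6{k}.png')[:350] for k in'lrb']
W=np.vstack([np.hstack([a[0][:290],a[1][:290]])[:, :800],np.hstack([a[2][:290],a[2][:290]*0])[:, :800]])
cv2.imwrite('pics/w6q.png',W);print(W.shape)
E
```

```text
(580, 800, 3)
```

View pics/w6q.png

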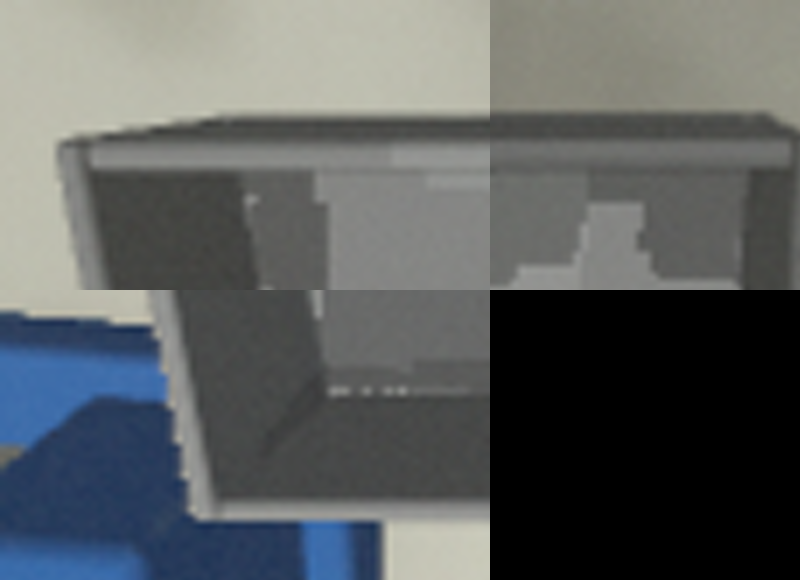

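```bash

python3 - <<'E'
from h import *
d=grab('wrist');d['W']=np.load('w6.npy');t=grab('top');e5=dict(d);e5['W']=np.load('w5.npy')
c=cv2.imread('pics/w6.png');
o=dict(pm=(88,110.2),pp=(396,109.2),mm=(118,262.3))
# order: pm=(-x,+y)
P={k:onz(d,*v,90) for k,v in o.items()}
for z in(86,90):
    P={k:onz(d,*v,z) for k,v in o.items()}
    X=P['pp']-P['pm'];Y=P['pm']-P['mm']
    print(z,{k:v.round(1) for k,v in P.items()},np.linalg.norm(X),np.linalg.norm(Y),np.degrees(np.arctan2(X[1],X[0])),np.degrees(np.arctan2(-Y[0],Y[1])),'c',((P['pp']+P['mm'])/2).round(1))
w5=(e5,150+(115.5)/2.3-.5,40+(238.5)/2.3-.5)
print(tri((d,118,262.3),w5))
e=np.array([np.cos(np.radians(5.2)),np.sin(np.radians(5.2)),0])
E
```

```text
86 {'pm': array([429.7, 243.9,  86. ]), 'pp': array([636. , 263.7,  86. ]), 'mm': array([440.6, 129.6,  86. ])} 207.29818217290875 114.82805456650253 5.4880395807196125 5.464520810397256 c [538.3 196.6  86. ]
90 {'pm': array([432.2, 244.5,  90. ]), 'pp': array([635.2, 264. ,  90. ]), 'mm': array([442.9, 132. ,  90. ])} 203.9521119721819 112.97457602865447 5.488039580719613 5.464520810397298 c [539.1 198.   90. ]
(array([444.69107719, 132.97636469,  92.04006368]), [np.float64(0.6433760025940422), np.float64(0.6433760025939937)])
```

Call:
servo_tool --targets '[3, 0.1, 0, 3, 0, 3, 0.1, 0, 6, 0, 3, 0.1, 0, 8.5, 0, 3, 0.1, 0, 10, 0, 3, 0.1, 0, 11, 0, 3, 0.1, 0, 11.6, 0, 3, 0.1, 0, 11.8, 0, 3, 0.1, 0, 11.8, 0]'

```text
clock: 10.4
position: [590.5, 202.6, 72.7]
tcp_rot: [0.0, 0.673, 0.74, 0.0]
ft_force: [-0.4, 0.7, -1.8]
width: 39.1
```

```bash

python3 - <<'E'
from h import *
delta([590.1,202.2,70],95.5)
d=grab('wrist','w7.png')
E
```

```text
clk 10.40 pos [590.5 202.6  72.7] th 95.38 F [-0.4  0.7 -1.8] w 39.1 zax [ 6.e-04  4.e-04 -1.e+00]
shift cm [-0.03 -0.04  0.27] turn -0.002
```

View pics/w7.png

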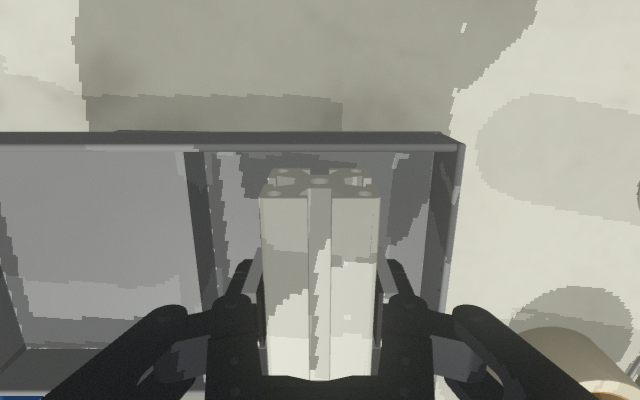

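Call:
servo_tool --targets '[3, 0, 0, 0.1, 0, 3, 0, 0, 0.15, 0, 3, 0, 0, 0.2, 0, 3, 0, 0, 0.25, 0, 3, 0, 0, 0.25, 0, 3, 0, 0, 0.25, 0, 3, 0, 0, 0.25, 0, 3, 0, 0, 0.25, 0]'

```text
clock: 11.45
position: [590.3, 202.5, 70.1]
tcp_rot: [-0.0, 0.673, 0.74, 0.0]
ft_force: [-1.7, -0.1, 5.7]
width: 39.4
```

```bash

python3 - <<'E'
from h import *
delta([590.1,202.2,70],95.5)
E
```

```text
clk 11.45 pos [590.3 202.5  70.1] th 95.38 F [-1.7 -0.1  5.7] w 39.4 zax [ 1.e-04  2.e-04 -1.e+00]
shift cm [-0.02 -0.02  0.01] turn -0.002
```

Call:
servo_tool --targets '[3, 0, 0, -0.08, 0, 3, 0, 0, -0.08, 0, 5.2, 0, 0, -0.08, 0, 5.2, 0, 0, -0.08, 0, 5.2, 0, 0, -0.08, 0, 5.2, 0, 0, -2, 0, 5.2, 0, 0, -5, 0, 5.2, 0, 0, -9, 0]'

```text
clock: 12.45
position: [590.0, 202.2, 161.5]
tcp_rot: [-0.0, 0.673, 0.739, -0.0]
ft_force: [0.6, 0.1, 0.3]
width: 51.9
```

```bash

python3 - <<'E'
from h import *
d=grab('wrist','w8.png')
delta([538.4,-258.4,200],103.2)
E
```

```text
clk 12.50 pos [593.  202.7 167.4] th 95.34 F [ 1.6 -0.   3.5] w 51.7 zax [ 0.0068  0.0028 -1.    ]
shift cm [-45.39  -9.7   -3.43] turn -0.137
```

View pics/w8.png

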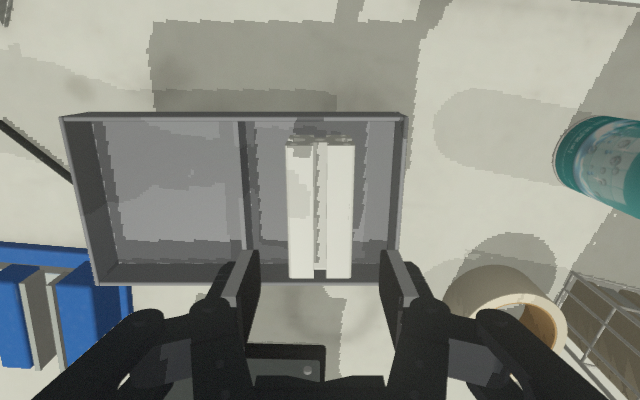

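Call:
servo_tool --targets '[8.5, -5, -1, -2, -0.01, 8.5, -10.5, -2.2, -4, -0.03, 8.5, -16.3, -3.4, -4, -0.05, 8.5, -22.1, -4.7, -4, -0.07, 8.5, -28, -6, -4, -0.09, 8.5, -34, -7.3, -4, -0.11, 8.5, -40, -8.6, -3, -0.13, 8.5, -45.3, -9.7, -1, -0.137]'

```text
clock: 13.5
position: [536.4, -260.6, 171.7]
tcp_rot: [0.002, 0.621, 0.784, 0.001]
ft_force: [0.6, 1.0, -0.3]
width: 84.9
```

Call:
servo_tool --targets '[8.5, 0, 0, 2, 0, 8.5, 0, 0, 3.5, 0, 8.5, 0, 0, 4, 0, 8.5, 0, 0, 4, 0, 8.5, 0, 0, 4, 0, 8.5, 0, 0, 4, 0, 8.5, 0, 0, 4, 0, 8.5, 0, 0, 4, 0]'

```text
clock: 14.5
position: [536.2, -257.6, 129.9]
tcp_rot: [0.0, 0.621, 0.784, 0.0]
ft_force: [-0.1, 0.4, 0.3]
width: 85.0
```

```bash

python3 - <<'E'
from h import *
d=grab('wrist','w9.png')
delta([538.4,-258.4,9],103.2)
crop(d['img'],240,80,160,170,3.4,'w9c.png')
np.save('w9.npy',d['W'])
E
```

```text
clk 14.55 pos [ 536.2 -257.7  129.9] th 103.23 F [0.8 0.2 1. ] w 84.7 zax [ 1.e-04  1.e-04 -1.e+00]
shift cm [-0.12  0.2  12.09] turn 0.001
```

View pics/w9.png

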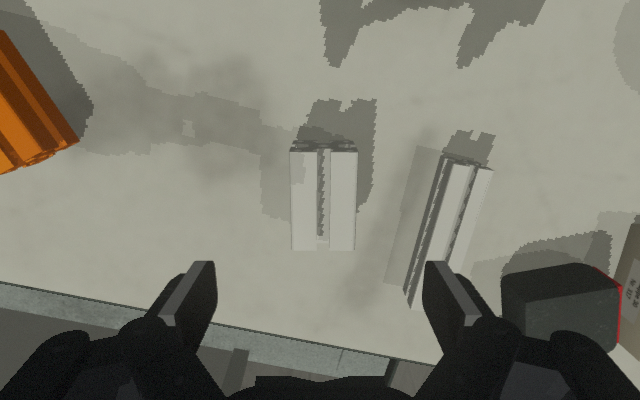

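View pics/w9c.png

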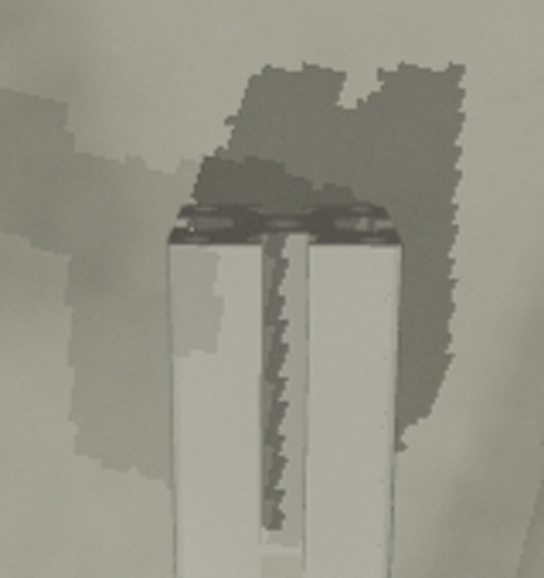

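Call:
servo_tool --targets '[8.5, -0.1, 0.1, 3, 0, 8.5, -0.1, 0.2, 6.5, 0, 8.5, -0.1, 0.2, 9.5, 0, 8.5, -0.1, 0.2, 11.6, 0, 8.5, -0.1, 0.2, 12.1, 0, 8.5, -0.1, 0.2, 12.1, 0, 3, -0.1, 0.2, 12.1, 0, 3, -0.1, 0.2, 12.1, 0]'

```text
clock: 15.55
position: [538.9, -258.4, 9.6]
tcp_rot: [0.001, 0.621, 0.784, 0.0]
ft_force: [0.4, -0.1, -0.0]
width: 50.9
```

Call:
servo_tool --targets '[3, 0, 0, 0, 0, 3, 0, 0, 0, 0, 3, 0, 0, 0, 0, 3, 0, 0, 0, 0, 3, 0, 0, -2, 0, 3, 0, 0, -6, 0, 3, 0, 0, -11, 0, 3, 0, 0, -16, 0]'

```text
clock: 16.55
position: [537.9, -258.2, 171.3]
tcp_rot: [0.0, 0.621, 0.784, -0.0]
ft_force: [0.8, -0.8, -2.3]
width: 44.3
```

```bash

python3 - <<'E'
from h import *
d=grab('wrist','w10.png');t=grab('top','t10.png')
delta([488.5,192.6,200],95.5)
E
```

```text
clk 16.65 pos [ 540.8 -260.2  175.4] th 103.19 F [ 0.5  0.5 -2.3] w 44.5 zax [ 0.0089 -0.0033 -1.    ]
shift cm [45.27  5.26 -2.66] turn 0.134
```

View pics/w10.png

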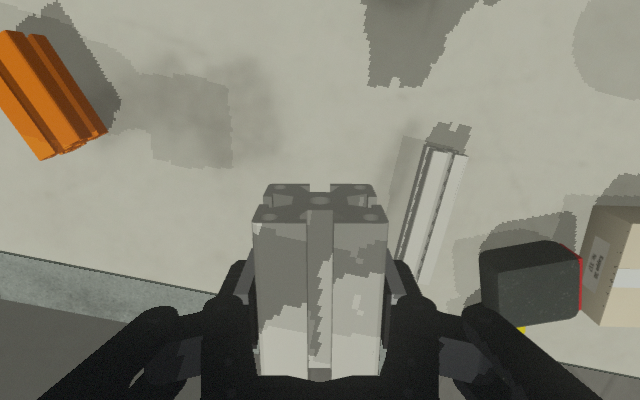

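View pics/t10.png

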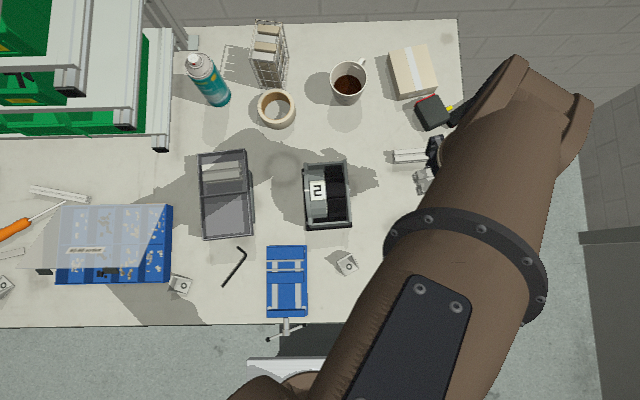

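Call:
servo_tool --targets '[3, 5, 0.6, -2, 0.01, 3, 10.8, 1.3, -3.5, 0.03, 3, 16.6, 2, -4, 0.05, 3, 22.4, 2.7, -4, 0.07, 3, 28.2, 3.4, -4, 0.09, 3, 34, 4.1, -4, 0.11, 3, 39.8, 4.8, -4, 0.13, 3, 45.1, 5.4, -3, 0.134]'

```text
clock: 17.65
position: [487.2, 195.3, 199.5]
tcp_rot: [0.0, 0.672, 0.741, 0.001]
ft_force: [1.1, 0.2, -2.2]
width: 44.2
```

Call:
servo_tool --targets '[3, 0, 0, 0, 0, 3, 0, 0, 0, 0, 3, 0, 0, 0, 0, 3, 0, 0, 0, 0, 3, 0, 0, 0, 0, 3, 0, 0, 0, 0, 3, 0, 0, 0, 0, 3, 0, 0, 0, 0]'

```text
clock: 18.65
position: [487.7, 193.2, 198.8]
tcp_rot: [-0.0, 0.672, 0.741, -0.0]
ft_force: [-0.2, 0.2, -1.6]
width: 44.4
```

```bash

python3 - <<'E'
from h import *
delta([488.5,192.6,76],95.5)
d=grab('wrist','w11.png')
delta(None)
np.save('w11.npy',d['W'])
E
```

```text
clk 18.65 pos [487.7 193.2 198.8] th 95.56 F [-0.2  0.2 -1.6] w 44.4 zax [-0.  0. -1.]
shift cm [-0.07  0.08 12.28] turn 0.001
clk 18.70 pos [487.7 193.3 198.8] th 95.55 F [ 0.5 -0.  -0.9] w 44.4 zax [ 0.e+00  1.e-04 -1.e+00]
```

View pics/w11.png

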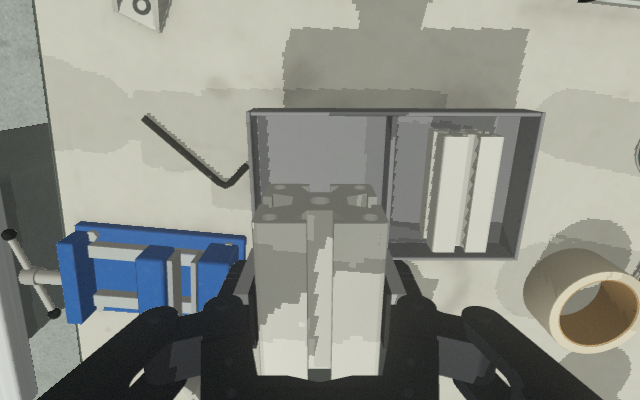

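```bash

python3 - <<'E'
from h import *
d=grab('wrist');
for p in((247,110),(545,111.5),(517,260),(389,113)):print(p,onz(d,*p,90).round(1))
E
```

```text
(247, 110) [432.5 245.5  90. ]
(545, 111.5) [635.6 264.2  90. ]
(517, 260) [646.7 151.   90. ]
(389, 113) [529.5 252.9  90. ]
```

Call:
servo_tool --targets '[3, 0, 0.1, 3, 0, 3, 0, 0.1, 6, 0, 3, 0, 0.1, 9, 0, 3, 0, 0.1, 11, 0, 3, 0, 0.1, 12, 0, 3, 0, 0.1, 12.3, 0, 3, 0, 0.1, 12.3, 0, 3, 0, 0.1, 12.3, 0]'

```text
clock: 19.75
position: [489.1, 193.5, 76.5]
tcp_rot: [0.0, 0.672, 0.741, 0.001]
ft_force: [-0.5, -0.3, -1.6]
width: 44.2
```

```bash

python3 - <<'E'
from h import *
delta([488.5,192.6,73],95.5)
d=grab('wrist','w12.png')
E
```

```text
clk 19.75 pos [489.1 193.5  76.5] th 95.55 F [-0.5 -0.3 -1.6] w 44.2 zax [ 1.e-03  7.e-04 -1.e+00]
shift cm [-0.09 -0.07  0.35] turn 0.001
```

View pics/w12.png

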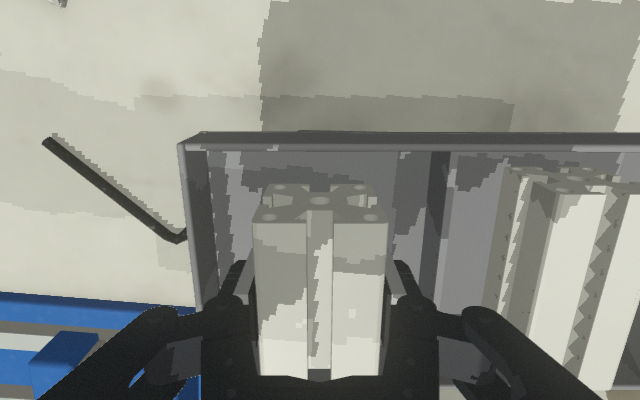

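Call:
servo_tool --targets '[3, 0, 0, 0.1, 0, 3, 0, 0, 0.2, 0, 3, 0, 0, 0.28, 0, 3, 0, 0, 0.32, 0, 3, 0, 0, 0.32, 0, 3, 0, 0, 0.32, 0, 3, 0, 0, 0.32, 0, 3, 0, 0, 0.32, 0]'

```text
clock: 20.8
position: [488.7, 193.3, 72.7]
tcp_rot: [-0.0, 0.672, 0.741, 0.0]
ft_force: [-0.9, -0.2, 2.1]
width: 44.6
```

Light contact (about 3 N). Release and lift.

Call:
servo_tool --targets '[5.6, 0, 0, -0.03, 0, 5.6, 0, 0, -0.03, 0, 5.6, 0, 0, -0.03, 0, 5.6, 0, 0, -0.05, 0, 5.6, 0, 0, -1.5, 0, 5.6, 0, 0, -4, 0, 5.6, 0, 0, -8, 0, 5.6, 0, 0, -13, 0]'

```text
clock: 21.8
position: [488.2, 192.9, 204.3]
tcp_rot: [-0.0, 0.672, 0.74, -0.0]
ft_force: [0.9, 2.0, 0.3]
width: 55.9
```

```bash

python3 - <<'E'
from h import *
d=grab('wrist','w13.png');t=grab('top')
print(ctrl.observe()['q'].round(2))
delta([480,-60,260],180)
crop(t['img'],290,150,75,90,6,'t13.png')
E
```

```text
[-0.9   0.31  0.55  1.88 -0.2   0.99 -0.17]
clk 21.90 pos [491.7 193.9 208.3] th 95.51 F [ 0.2  0.4 -1. ] w 55.7 zax [ 0.0077  0.0045 -1.    ]
shift cm [-25.14  -3.56  -5.29] turn -1.475
```

View pics/w13.png

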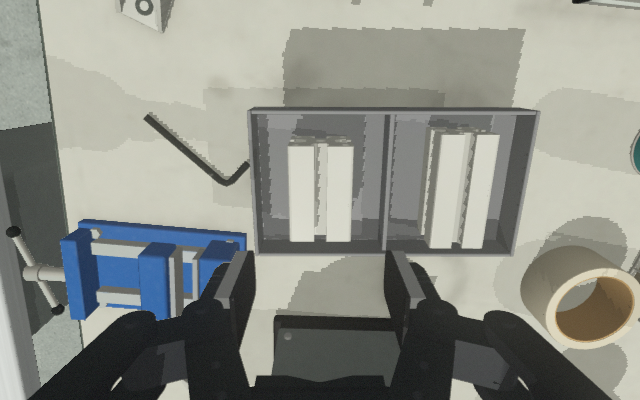

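View pics/t13.png

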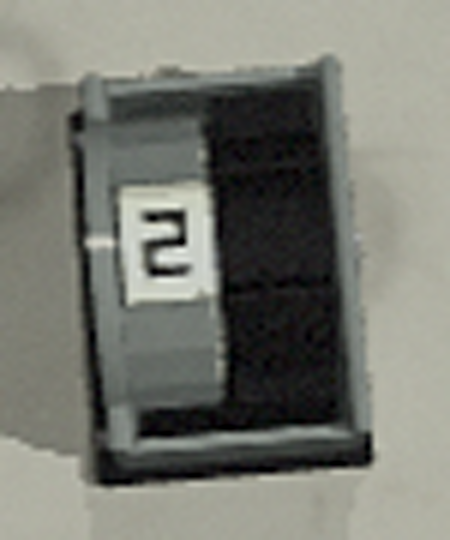

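Call:
servo_tool --targets '[0, -2, 0.1, -2, -0.15, 0, -5.5, 0.2, -4.6, -0.33, 0, -9, 0.3, -4.6, -0.51, 0, -12.5, 0.4, -4.6, -0.69, 0, -16, 0.5, -4.6, -0.88, 0, -19, 0.6, -4.6, -1.07, 0, -22, 0.7, -4.6, -1.25, 0, -24, 0.8, -4.6, -1.4]'

```text
clock: 22.9
position: [519.7, -46.7, 249.1]
tcp_rot: [0.0, 0.035, 0.999, -0.0]
ft_force: [0.3, 0.5, 0.1]
width: 0.2
```

Call:
servo_tool --targets '[0, 0, 0, 0, -0.1, 0, 0, 0, 0, -0.15, 0, 0, 0, 0, -0.15, 0, 0, 0, 0, -0.15, 0, 0, 0, 0, -0.15, 0, 0, 0, 0, -0.15, 0, 0, 0, 0, -0.15, 0, 0, 0, 0, -0.15]'

```text
clock: 23.9
position: [519.9, -44.7, 248.6]
tcp_rot: [-0.0, -0.038, 0.999, 0.0]
ft_force: [-0.0, 0.3, -0.3]
width: -0.2
```

```bash

python3 - <<'E'
from h import *
delta(None)
d=grab('wrist','w14.png');np.save('w14.npy',d['W']);t=grab('top','t14.png')
print(ctrl.observe()['q'].round(2))
delta(None)
E
```

```text
clk 23.90 pos [519.9 -44.7 248.6] th -175.64 F [-0.   0.3 -0.3] w -0.2 zax [-0.e+00  1.e-04 -1.e+00]
[-0.32  0.25  0.39  1.82 -0.11  1.09  1.75]
clk 24.00 pos [519.9 -44.8 248.6] th -175.64 F [ 0.2 -0.6  0.2] w -0.0 zax [ 1.e-04  0.e+00 -1.e+00]
```

View pics/w14.png

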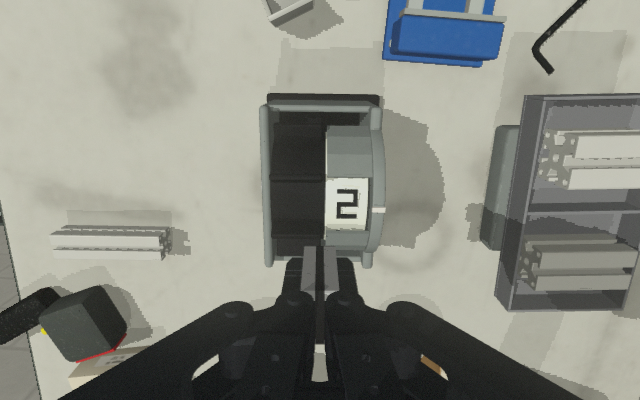

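View pics/t14.png

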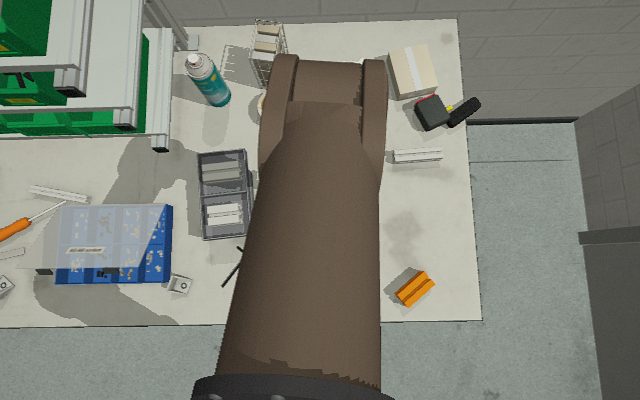

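```bash

python3 - <<'E'
from h import *
c=cv2.imread('pics/w14.png')[:,:,::-1]
g=np.clip(c.astype(float)*1.0,0,255)
g=(255*(g/255)**0.5).astype(np.uint8)
crop(g,245,85,160,140,5,'w14c.png')
crop(g,245,170,160,110,5,'w14d.png')
E
```

```text
(no output)
```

View pics/w14c.png

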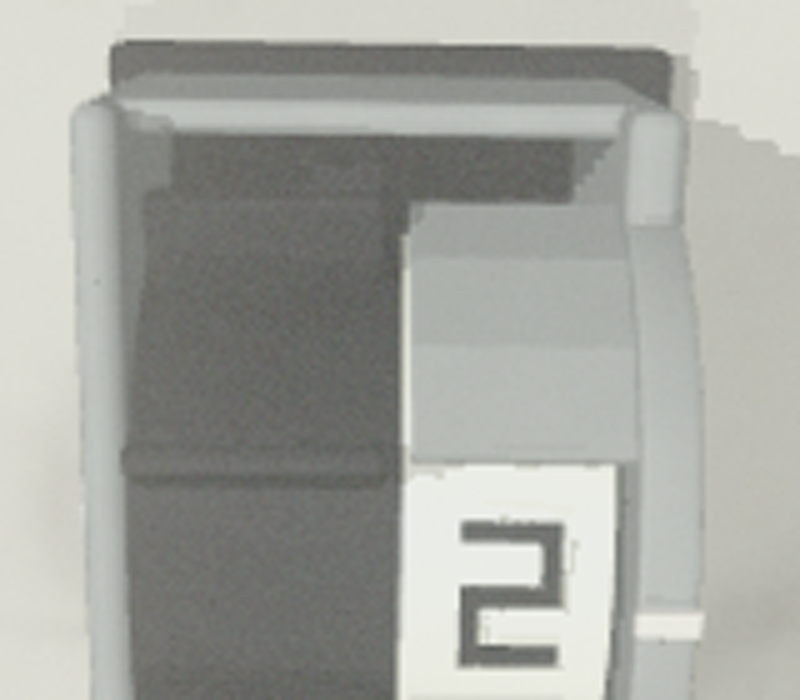

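View pics/w14d.png

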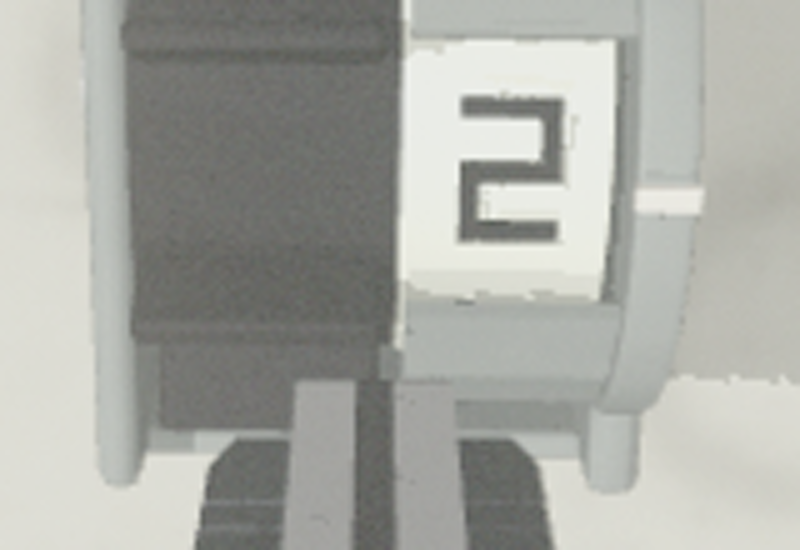

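```bash

python3 - <<'E'
from h import *
d=grab('wrist');d['W']=np.load('w14.npy')
f=lambda x,y,y0,z:onz(d,245+(x+.5)/5-.5,y0+(y+.5)/5-.5,z)
n1=f(123,466,85,130);n2=f(390,463,85,130)
b1=f(133,330,170,130);b2=f(385,325,170,130)
print('near',n1.round(1),n2.round(1),np.linalg.norm(n1-n2)); print('back',b1.round(1),b2.round(1),np.linalg.norm(b1-b2))
v=n2-n1;print('yaw',np.degrees(np.arctan2(-v[0],v[1])))
v=b2-b1;print('yaw',np.degrees(np.arctan2(-v[0],v[1])))
v=(b1+b2-n1-n2)/2;print('sep',np.linalg.norm(v),'yaw',np.degrees(np.arctan2(v[1],v[0])))
c=(n1+n2+b1+b2)/4;print('rib track',c.round(1))
print('digit',f(511,170,170,120).round(1),'ind',f(670,200,170,131).round(1))
# cheeks: right cheek outer line z=94, left
r1=f(75,105,85,94);r2=f(110,485,170,94);print('rcheek',r1.round(1),r2.round(1),np.degrees(np.arctan2((r2-r1)[1],(r2-r1)[0])),np.linalg.norm(r2-r1))
l1=f(685,115,85,94);print(l1.round(1))
E
```

```text
near [515.7 -83.1 130. ] [512.2 -43.  130. ] 40.2278669823824
back [563.3 -79.9 130. ] [559.4 -40.1 130. ] 40.03939779143109
yaw 4.9884954447152765
yaw 5.558677811009688
sep 47.418407575622254 yaw 3.6461402688556297
rib track [537.7 -61.5 130. ]
digit [535.4 -21.7 120. ] ind [534.6   2.1 131. ]
rcheek [466.4 -97.2  94. ] [612.1 -87.1  94. ] 3.938063374269897 146.00995275635566
[460.6   1.   94. ]
```

Call:
servo_tool --targets '[0, 1, -0.7, 2, 0, 0, 2, -1.4, 5, 0, 0, 2.6, -1.8, 7.5, 0, 0, 2.6, -1.8, 8.8, 0, 0, 2.6, -1.8, 8.8, 0, 0, 2.6, -1.8, 8.8, 0, 0, 2.6, -1.8, 8.8, 0, 0, 2.6, -1.8, 8.8, 0]'

```text
clock: 25.05
position: [495.7, -64.6, 161.1]
tcp_rot: [0.0, -0.038, 0.999, 0.0]
ft_force: [0.9, -0.3, 0.3]
width: -0.0
```

```bash

python3 - <<'E'
from h import *
d=grab('wrist','w15.png');
delta([494.8,-65,124],-175.3)
t=grab('top')
w={**d,'W':np.load('w14.npy')}
g=lambda x,y,y0:(245+(x+.5)/5-.5,y0+(y+.5)/5-.5)
for a,b in((g(256,464,85),(335.3,197.1)),(g(260,327,170),(333.7,177))): print(tri((w,*a),(t,*b)))
c=d['img'];g=(255*(c/255.)**0.5).astype(np.uint8);crop(g,240,50,160,150,4,'w15c.png')
E
```

```text
clk 25.10 pos [495.6 -64.6 161. ] th -175.63 F [-0.4 -0.4 -0.9] w -0.0 zax [ 8.e-04  1.e-04 -1.e+00]
shift cm [ 0.08 -0.03  3.7 ] turn -0.006
(array([523.74666183, -63.38464837,  96.04859086]), [np.float64(1.32495487858207), np.float64(1.3249548785820866)])
(array([565.90244805, -59.65365982, 119.9442699 ]), [np.float64(0.548093769983309), np.float64(0.5480937699833058)])
```

View pics/w15.png

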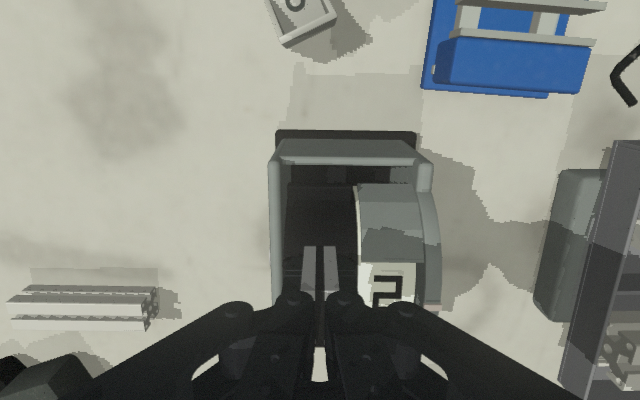

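```bash

python3 - <<'E'
from h import *
d=grab('wrist');c=d['img'];g=(255*(c/255.)**0.45).astype(np.uint8);crop(g,265,170,180,150,4.4,'w15c.png')
np.save('w15.npy',d['W'])
E
```

```text
(no output)
```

View pics/w15c.png

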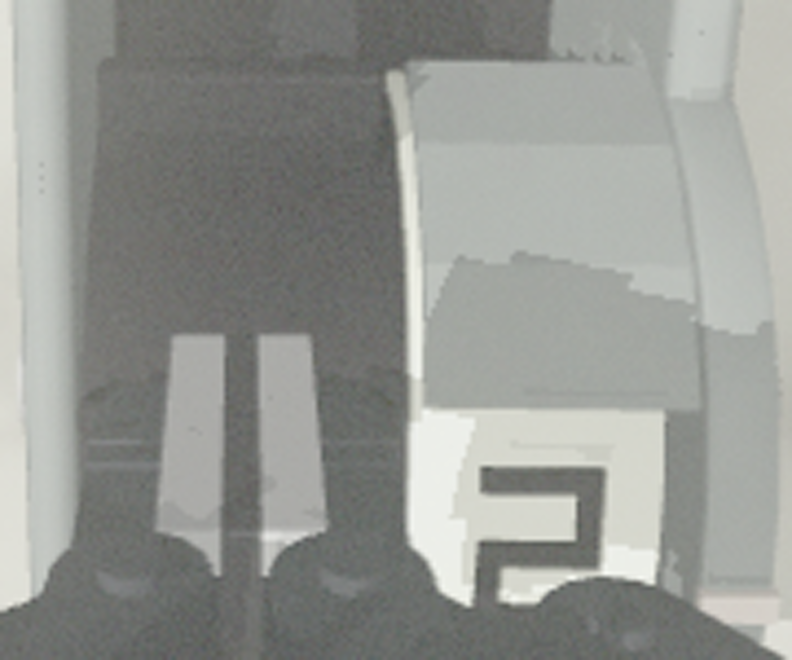

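```bash

python3 - <<'E'
from h import *
d=grab('wrist');a={**d,'W':np.load('w14.npy')};b={**d,'W':np.load('w15.npy')}
A=lambda x,y,y0:(a,245+(x+.5)/5-.5,y0+(y+.5)/5-.5)
B=lambda x,y:(b,265+(x+.5)/4.4-.5,170+(y+.5)/4.4-.5)
for n,p,q in(('glyphR',A(565,97,170),B(605,468)),('glyphL',A(460,97,170),B(482,468)),('hood edge',A(637,38,170),B(700,408)),('hood edge L',A(410,461,85),B(425,407)),('rib top',A(122,450,85),B(85,440)),('rib low',A(122,482,85),B(85,465))):
    x,r=tri(p,q);print(n,x.round(1),np.round(r,1))
delta(None)
E
```

```text
glyphR [522.9 -14.2 118.9] [0. 0.]
glyphL [524.  -30.8 119.3] [0.1 0.1]
hood edge [511.5  -4.5 122.2] [0.1 0.1]
hood edge L [513.8 -39.7 122.4] [0. 0.]
rib top [509.5 -81.6 143.6] [0. 0.]
rib low [515.6 -81.9 139. ] [0.1 0.1]
clk 25.25 pos [495.4 -64.7 160.7] th -175.64 F [ 0.6 -0.6  0.1] w 0.3 zax [ 2.e-04  1.e-04 -1.e+00]
```

Call:
servo_tool --targets '[0, 0.1, 0, 1, 0, 0, 0.1, 0, 2, 0, 0, 0.1, 0, 3, 0, 0, 0.1, 0, 3.65, 0, 0, 0.1, 0, 3.65, 0, 0, 0.1, 0, 3.65, 0, 0, 0.1, 0, 3.65, 0, 0, 0.1, 0, 3.65, 0]'

```text
clock: 26.25
position: [494.5, -64.8, 124.4]
tcp_rot: [0.0, -0.038, 0.999, 0.0]
ft_force: [0.1, 0.8, -0.1]
width: 0.2
```

Call:
servo_tool --targets '[0, -0.5, 0, 0, 0, 0, -1, 0, 0, 0, 0, -1.5, 0, 0, 0, 0, -2, 0, 0, 0, 0, -2.5, 0, 0, 0, 0, -3, 0, 0, 0, 0, -3.4, 0, 0, 0, 0, -3.8, 0, 0, 0]'

```text
clock: 27.25
position: [532.6, -61.9, 124.1]
tcp_rot: [0.0, -0.038, 0.999, -0.0]
ft_force: [-0.1, 0.0, 0.9]
width: -0.3
```

```bash

python3 - <<'E'
from h import *
delta([494.8,-65,124],-175.3)
d=grab('wrist','w16.png');delta(None)
E
```

```text
clk 27.25 pos [532.6 -61.9 124.1] th -175.64 F [-0.1  0.   0.9] w -0.3 zax [ 3.e-04 -0.e+00 -1.e+00]
shift cm [ 3.8  -0.02  0.01] turn -0.006
clk 27.30 pos [533.2 -61.8 124.2] th -175.63 F [0.6 1.3 0.7] w -0.0 zax [ 8.e-04 -0.e+00 -1.e+00]
```

View pics/w16.png

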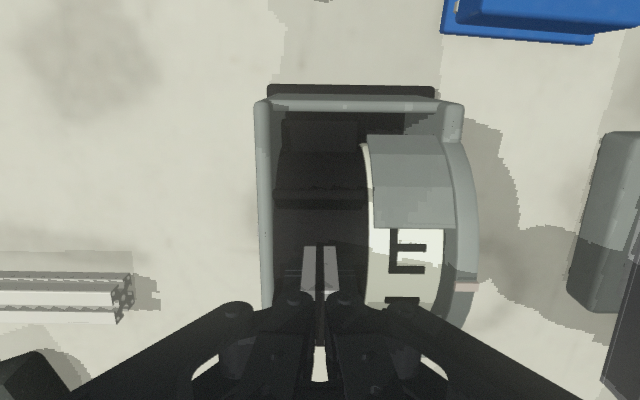

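```bash

python3 - <<'E'
from h import *
d=grab('wrist');delta(None);d=grab('wrist','w17.png');delta(None)
g=(255*(d['img']/255.)**0.45).astype(np.uint8);crop(g,240,80,240,240,2.4,'w17c.png')
E
```

```text
clk 27.35 pos [532.8 -61.8 124.1] th -175.62 F [-0.5  0.3 -0.2] w -0.0 zax [ 5.e-04  0.e+00 -1.e+00]
clk 27.40 pos [532.4 -61.9 124.1] th -175.63 F [-0.   0.2 -0.1] w 0.2 zax [ 2.e-04 -0.e+00 -1.e+00]
```

View pics/w17c.png

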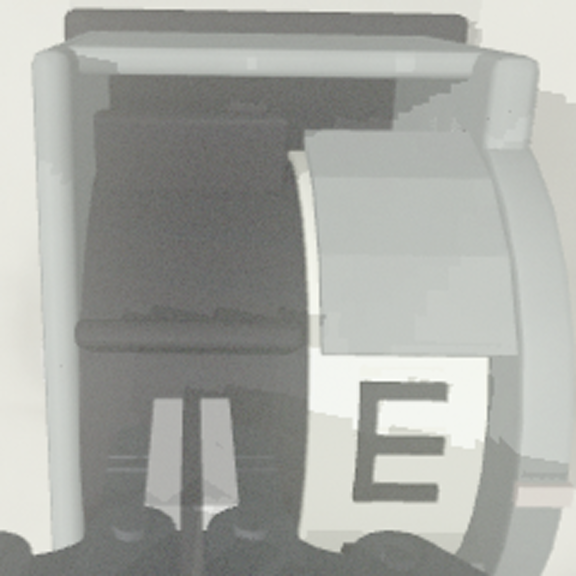

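Call:
servo_tool --targets '[0, 0, 0, -1.5, 0, 0, 0, 0, -3, 0, 0, 1.2, 0, -3, 0, 0, 2.6, 0, -3, 0, 0, 3.8, 0, -3, 0, 0, 3.8, 0, -3, 0, 0, 3.8, 0, -1.5, 0, 0, 3.8, 0, -0.5, 0]'

```text
clock: 28.4
position: [494.2, -64.7, 127.8]
tcp_rot: [-0.0, -0.038, 0.999, -0.0]
ft_force: [-0.2, 0.1, 0.2]
width: -0.1
```

Call:
servo_tool --targets '[0, 0, 0, 0.5, 0, 0, 0, 0, 0.5, 0, 0, 0, 0, 0.5, 0, 0, -0.4, 0, 0.5, 0, 0, -0.8, 0, 0.5, 0, 0, -1.2, 0, 0.5, 0, 0, -1.6, 0, 0.5, 0, 0, -2, 0, 0.5, 0]'

```text
clock: 29.4
position: [514.7, -63.3, 124.1]
tcp_rot: [0.0, -0.038, 0.999, -0.0]
ft_force: [-1.4, -0.1, 0.3]
width: 0.4
```

Call:
servo_tool --targets '[0, -0.3, 0, 0, 0, 0, -0.6, 0, 0, 0, 0, -0.9, 0, 0, 0, 0, -1.2, 0, 0, 0, 0, -1.5, 0, 0, 0, 0, -1.8, 0, 0, 0, 0, -1.8, 0, 0, 0, 0, -1.8, 0, 0, 0]'

```text
clock: 30.4
position: [532.1, -61.9, 124.1]
tcp_rot: [-0.0, -0.038, 0.999, 0.0]
ft_force: [0.6, -0.7, 0.4]
width: -0.1
```

```bash

python3 - <<'E'
from h import *
delta(None);d=grab('wrist','w18.png')
g=(255*(d['img']/255.)**0.45).astype(np.uint8);crop(g,240,80,240,240,2.4,'w18c.png')
E
```

```text
clk 30.40 pos [532.1 -61.9 124.1] th -175.64 F [ 0.6 -0.7  0.4] w -0.1 zax [-1.e-04  0.e+00 -1.e+00]
```

View pics/w18c.png

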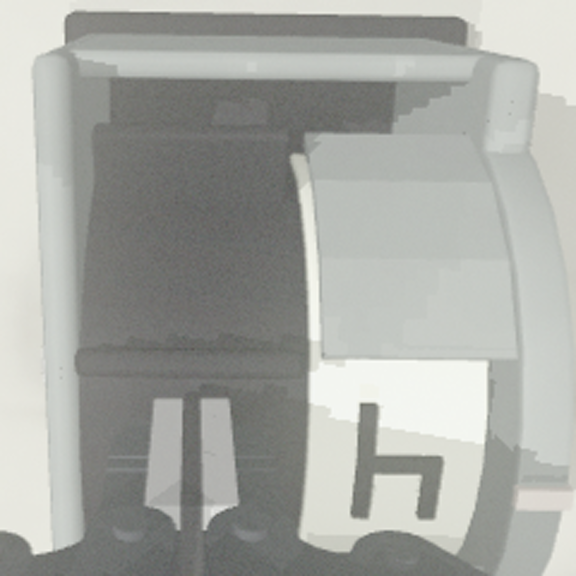

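Call:
servo_tool --targets '[0, 0, 0, -1.5, 0, 0, 0, 0, -4, 0, 0, 0, 0, -8, 0, 0, 1, 0, -11, 0, 0, 2, 0, -12, 0, 0, 2, 0, -12, 0, 0, 2, 0, -12, 0, 0, 2, 0, -12, 0]'

```text
clock: 31.45
position: [512.0, -63.3, 243.1]
tcp_rot: [-0.001, -0.038, 0.999, -0.0]
ft_force: [0.2, 0.5, 0.2]
width: 0.0
```

```bash

python3 - <<'E'
from h import *
delta(None);d=grab('wrist','w19.png')
E
```

```text
clk 31.45 pos [512.  -63.3 243.1] th -175.63 F [0.2 0.5 0.2] w 0.0 zax [-1.7e-03 -2.0e-04 -1.0e+00]
```

View pics/w19.png

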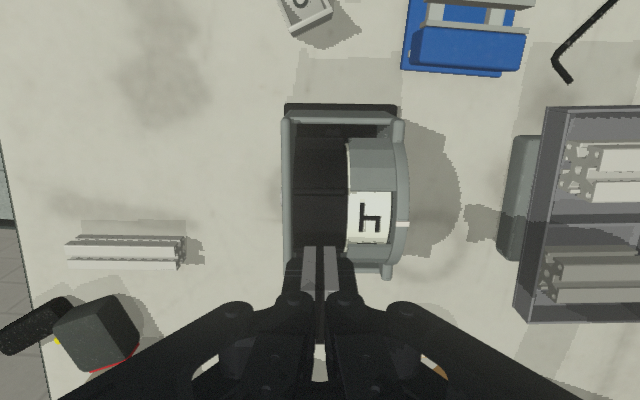

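Call:
servo_tool --targets '[0, 1, -4, 0, 0, 0, 2, -9, 0, 0, 0, 3, -14, 0, 0, 0, 4, -19, 0, 0, 0, 4, -24, 0, 0, 0, 4, -25, 0, 0, 0, 4, -25, 0, 0, 0, 4, -25, 0, 0]'

```text
clock: 32.5
position: [491.8, -314.0, 243.7]
tcp_rot: [-0.0, -0.039, 0.999, 0.001]
ft_force: [0.4, 0.9, -0.6]
width: -0.0
```

```bash

python3 - <<'E'
from h import *
delta(None);t=grab('top');s=grab('scene')
crop(t['img'],185,130,180,130,4.4,'t20.png')
crop(s['img'],215,160,150,90,5,'s20.png')
for n,(x,y) in dict(BR=(300,418),TR=(265,38),TL=(53,62),BL=(80,440)).items(): print(n,185+x/4.4,140+y/4.4)
E
```

```text
clk 32.50 pos [ 491.8 -314.   243.7] th -175.52 F [ 0.4  0.9 -0.6] w -0.0 zax [-6.0e-04  1.2e-03 -1.0e+00]
BR 253.1818181818182 235.0
TR 245.22727272727272 148.63636363636363
TL 197.04545454545453 154.0909090909091
BL 203.1818181818182 240.0
```

View pics/t20.png

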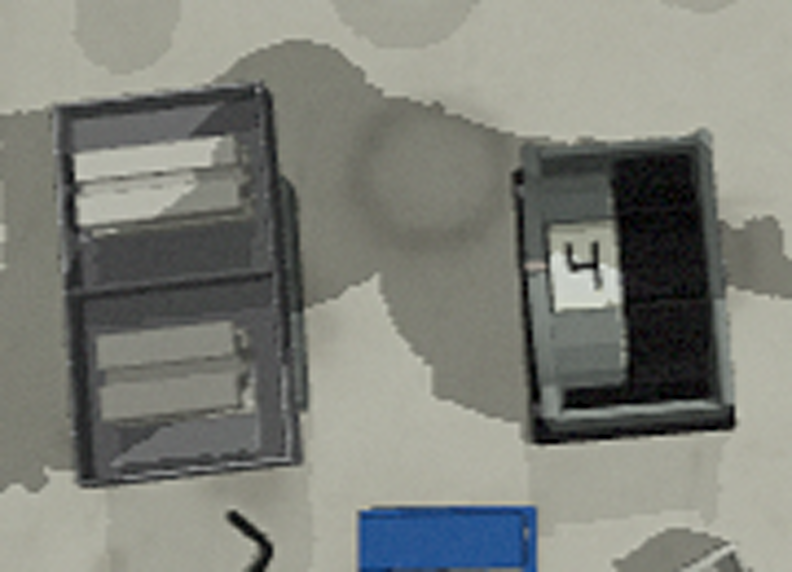

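View pics/s20.png

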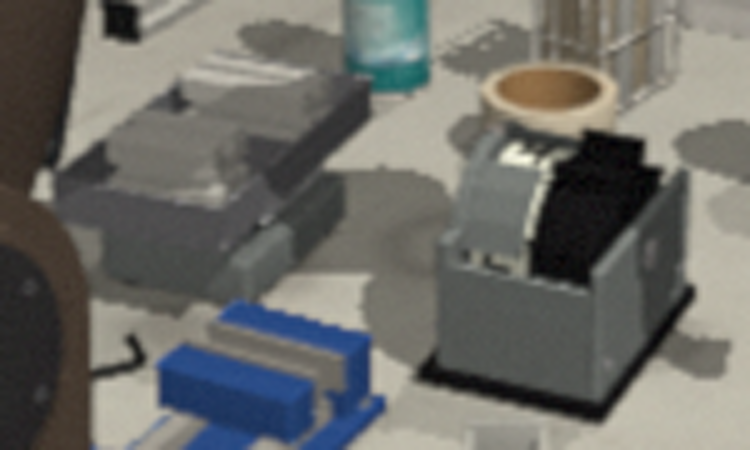

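```bash
python3 -c "
from rig import ctrl
print(ctrl.finish_job())"
```

```text
the job is handed in; nothing more can be done
None
```

I loaded both short offcuts into the tray, one per compartment, set the timer from 2 to 4, and handed the job in at 32.5 s of the 70 s allowed.

- **Offcuts:** offcut_a (40 × 85 mm) lies flat in the far compartment and offcut_b (45 × 70 mm) in the near one. The wrist camera measured their tops at about 40 and 45 mm, matching the sizes given.
- **Left alone:** I did not touch the orange look-alike, the longer thin offcut or the tape roll.
- **Timer:** two fingertip pushes on the ribs moved the wheel one click each, 2 to 3 to 4.
- **Last checks:** the 4 stands centred in the window in both the wrist and top views. In the top view two opposite rim corners of the tray are at their starting pixels, and in the scene view it looks level. The arm was clear of everything.

**Checks that disagreed:**
- The tray rim came out at 82 mm from top plus wrist views, but 92 mm from two wrist views; the given height is 90 mm.
- The rib heights did not triangulate well because the drum is so dark. I relied instead on the glyph height (119 mm) and on the rib width, which came out at 40 mm.
- Lowering offcut_a pressed on the tray with about 7 N, which could have rocked it briefly. The later views showed it had not moved.

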